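# Make up a brush set and draw the long brush from the glass-topped case

### The job

Make up the customer's set: put the flat rectangular tin and the slim standing tube in the open cardboard gift box, setting each down inside rather than dropping it. Then take the long brush out of the glass-topped display case through the gap between its two covers (the brush is longer than the gap, so it has to be tilted) and hold it still above the case for the customer to see, with every part of it at least 6 cm above the glass. Finish while still holding it there, and leave the jar and the other goods where they stand.

Things in the scene. Friction and masses are not known exactly. Their poses are not given: they have to be found in the camera images.
- case: fixed display case 345 (x) x 170 (y) x 56 high, x pointing roughly away from the robot; origin centre of underside. Floor 6 thick, inside 335 x 160. Two fixed glass covers, undersides 50, tops 56 above the table, span the width: the near one from the -x wall to case x = -67.5, the far one from x = +67.5 to the +x wall; a steel strip edges each at the gap, which is 135 long, 160 wide
- case_gap (a point): middle of the gap between the covers, level with the tops of the covers (case x = 0, y = 0, z = 56)
- brush: loose flat brush, 200 long, 14 thick, about 60 g, lying on the case floor roughly along case x, both ends under the covers, head towards case +x. Origin mid-length on its underside; x towards its head, z up. Black handle 14 wide from x = -100 to 0, steel ferrule 14 wide from 0 to 48, 24 wide from 48 to 62, stiff cream head 32 wide from 62 to 100
- brush_tip (a point): middle of the brush's head end face (brush x = 100, z = 7)
- brush_butt (a point): middle of the brush's handle end face (brush x = -100, z = 7)
- giftbox: fixed open cardboard box, 210 (x) x 140 (y) x 50 high, walls and floor 5 thick; origin at the centre of its underside on the table, z up, rim at 50
- tin: flat rectangular metal tin, 66 (its x) x 40 (its y) x 25 high, about 80 g, loose; origin at the centre of its underside
- tube: slim standing metal tube with black cap, diameter 28, height 75, about 70 g, loose; origin at the centre of its underside
- jar: bystander among the set's things: low round jar, glass with black lid, diameter 50, height 38, standing; origin centre of underside
- bottle: bystander: clear glass bottle, diameter 44, height 130, standing; origin centre of underside
- block_a: bystander: clear acrylic block 36 x 36 x 60 with a dark display brush fixed upright in it, 150 tall in all; origin centre of underside
- block_b: bystander: clear acrylic block 36 x 36 x 60 with a cream display brush fixed upright in it, 160 tall in all; origin centre of underside
- block_c: bystander: clear acrylic block 36 x 36 x 60 with a dark display brush fixed upright in it, 130 tall in all; origin centre of underside
- cup: bystander: empty white ceramic cup, rim diameter 70, height 75; origin centre of underside
- sample: bystander: white paper-covered sample carton 70 x 50 x 30; origin centre of underside

How it is judged:
By the outcome, as a careful person would: the job done as asked, in the order asked, and still so for the second after the job is handed in, while the arm keeps its last pose, push and grip.
It also fails if it takes over 72 s, if anything falls off the work surface, if the arm or the gripper's body presses on something with over 40 N, if the wrist force passes 120 N, or if a joint passes its speed limit or range.

### The arm

A 6-joint arm with a two-finger parallel gripper is mounted at the origin on the work surface. World frame = base frame: x ahead of the robot, y to its left, z up, the work surface at z = 0. Lengths are in m, angles in rad, forces in N, time in s.
With the tool pointing down it reaches from about 0.275 to 0.725 m from the base axis. Payload 15.9 kg.
Tool frame: the origin (TCP) lies on the centre line of the jaws, within the pads' length; the fingertips stand 14 mm ahead of it and the grasp point (between the pads) lies 5 mm behind it; z points along the fingers, y is the direction in which the jaws open and shut (so a half turn about z gives the same grasp; the last joint's range is limited). The gripper opens to 85 mm and grips with 20 to 120 N. Pads are 22 mm wide; open, the fingers measure 114 mm over their backs; the gripper's body (76 mm by 85 mm) begins 54 mm behind the grasp point. The pads swing forward as they close: fully open they stand 13 mm farther back than shut.
Start: joints at [-1.33, 0.213, -0.034, 1.323, 0, 1.571], TCP at [0.119, -0.486, 0.245] pointing down, gripper open.
Joint ranges: [-2.98, 2.98], [-0.74, 1.72], [-1.14, 1.35], [-2.1, 2.04], [-1.57, 1.44], [-3.14, 3.14]. Speed limits (rad/s): [1.89, 1.89, 2.39, 2.57, 3.14, 3.14].

### API

Orientations are given as a unit quaternion [w, x, y, z].
In Python, from bench import env gives the robot as it stands. The module is installed in compiled form; this text tells all that it offers.
- The arm moves only by the shell command python3 -m jog 'ROWS' [FORCE]. ROWS is JSON, a list that holds one entry, the list of rows, each a list of 7 numbers: the turn, a rotation vector about the tool's x, y, z in rad, then the shift along the tool's x, y, z in mm, then the opening, from 0 (shut) to 1 (fully open). In form: [[[wx, wy, wz, dx, dy, dz, jaw], ...]]. A call has 1 to 20 rows; each row shifts and turns the commanded pose from where the row before left it, along the tool's axes as they then stand; what a row does not reach is not made up. A row lasts 1/12 s, in which the tool goes at most 41.7 mm and 7.16 degrees, less where a joint would pass 70% of its speed; a pose out of reach is approached as far as the arm can. A call is refused whole if a number of a shift passes 41.7 or a number of a turn 0.125, either way. A call with a gripper value outside its range is refused whole. The fingers move at their own pace and stop on an object; FORCE is the grip in N (left out, the last holds). Time passes only in rows, so rows that do not move let the fingers close. It gives the time, the measured TCP pose, the force and the opening at its end, in the units of the state.
- env.observe(): the state, without advancing time (a new reading comes with each control period).
- env.capture(name): name is "scene" or "top"; returns the picture (400x640x3 uint8, red, green, blue); there is no depth.
- env.camera_params(name): a dict with "fov_y" (degrees; the focal length in pixels is half the picture's height over the tangent of half this angle, whatever the lens; pixels are square), "cx", "cy" (the principal point, pixels), "origin" and "rotation" of the camera in the world. Camera axes: x right, y down, z forward; pixel columns grow to the right and rows downward; lengths in m; the calibration is good to about 2 mm. A picture is of the moment at which its call begins. camera_params takes no time and is no camera call.
- env.job_done(): hands the job in, once; it reports no verdict.
The state is a dict: "time": time; "q": joint angles; "joint_vel": joint speeds; "joint_torque": joint torques, N m; "tool_pos": TCP position; "eef_rot": TCP orientation; "contact_force": force on the tool from outside, world axes, zero at the start; "moment": the same for the moment, N m; "grip_width": opening from 0.0 (shut) to 1.0 (fully open).
Only numpy, scipy, OpenCV 4.12 (cv2) and the standard library are available. Lean on these libraries where they do the work, as an engineer would, in place of code of your own. Each camera call takes 0.05 s, during which the arm holds its last target.

## Working session

There is one attempt and no reset: what is moved stays moved. The work goes in short steps, Python scripts to look and compute and a shell command to move; the robot and the scene stay as the last step left them, time stands still between calls to the robot, and variables do not carry over. Pictures are saved under pics/ and viewed, and the job is handed in when it is done.

```bash
mkdir -p pics; ls; python3 - <<'E'
from bench import env
import cv2
for n in ("scene","top"):
    im=env.capture(n); cv2.imwrite(f"pics/{n}0.png",im[:,:,::-1])
    p=env.camera_params(n); print(n,{k:(v.tolist() if hasattr(v,'tolist') else v) for k,v in p.items()})
print(env.observe())
E
```

```text
pics
scene {'fov_y': 47.58381783529587, 'cx': 321.72420021643336, 'cy': 199.18236604410262, 'origin': [1.4243390411667722, -0.07831677120162077, 0.7265691838513816], 'rotation': [-0.3372943230975103, 0.675060827581034, 0.5797219813520058, -0.307323677918097]}
top {'fov_y': 57.959073499660235, 'cx': 322.63715141351867, 'cy': 198.7000546196657, 'origin': [0.45267185952631733, 0.03943972528235594, 0.9909448492079137], 'rotation': [-0.04145501585589979, 0.7162177588646373, -0.6961984324644861, 0.024926816509451815]}
{'time': 0.1, 'q': array([-1.32998508e+00,  2.13310183e-01, -3.49686079e-02,  1.32348020e+00,
        6.26456019e-06,  1.57080692e+00]), 'joint_vel': array([-0.00064469,  0.00013303,  0.00116742, -0.00026714,  0.00049989,
       -0.00207222]), 'joint_torque': array([ 2.83082300e-03, -6.87246823e+01,  4.87808454e+01,  1.21029801e-02,
        1.98012053e-04,  3.79045105e-06]), 'tool_pos': array([ 0.11918168, -0.48530555,  0.24487502]), 'eef_rot': array([-4.78224233e-04,  9.92760518e-01,  1.20109629e-01, -5.47082151e-05]), 'contact_force': array([-0.10389124, -0.24209869, -0.13303177]), 'moment': array([-0.04200305, -0.01843642, -0.00400395]), 'grip_width': 1.0008676493244755}
```

View pics/scene0.png

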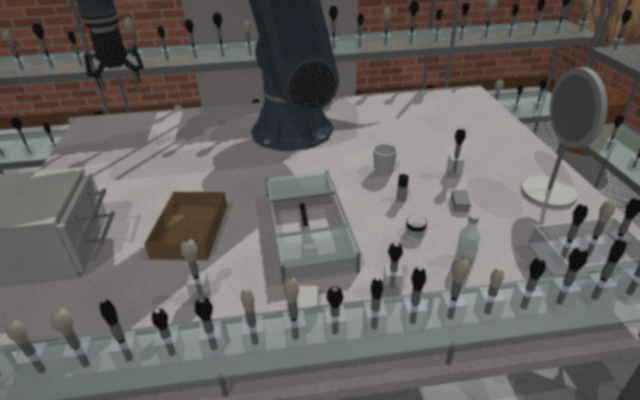

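View pics/top0.png

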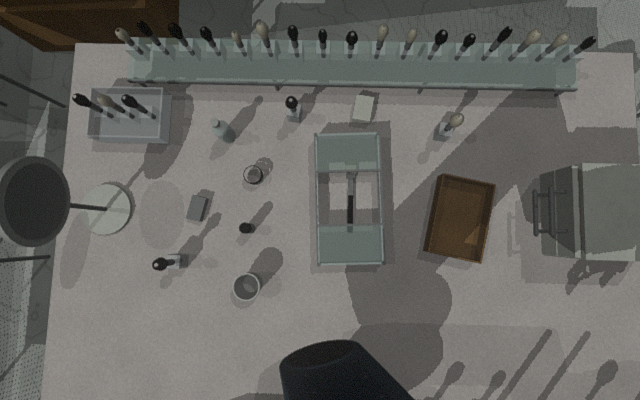

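The scene view shows the gift box at about (188,224), the case at (310,222), the tube at (403,187), the tin at (460,200) and the jar at (416,226). In the top view (up is +x, left is +y) the tin is at (198,208), the tube at (247,228), the jar at (253,175), the cup at (246,288), the case at (349,198) and the gift box at (460,218).

```bash
cat > h.py <<'E'
import numpy as np, cv2
from scipy.spatial.transform import Rotation as R
from bench import env
def cam(n):
    p=env.camera_params(n); f=200/np.tan(np.radians(p['fov_y'])/2)
    q=p['rotation']; M=R.from_quat([q[1],q[2],q[3],q[0]]).as_matrix()
    return f,p['cx'],p['cy'],np.array(p['origin']),M
def ray(n,u,v):
    f,cx,cy,o,M=cam(n); d=M@np.array([(u-cx)/f,(v-cy)/f,1]); return o,d/np.linalg.norm(d)
def onz(n,u,v,z):
    o,d=ray(n,u,v); return o+d*(z-o[2])/d[2]
def proj(n,P):
    f,cx,cy,o,M=cam(n); c=M.T@(np.array(P)-o); return np.array([cx+f*c[0]/c[2],cy+f*c[1]/c[2]])
def tri(a,b):
    o1,d1=ray('scene',*a);o2,d2=ray('top',*b)
    t=np.linalg.lstsq(np.c_[d1,-d2],o2-o1,rcond=None)[0]
    p,q=o1+t[0]*d1,o2+t[1]*d2; return (p+q)/2,np.linalg.norm(p-q)
def tcp():
    s=env.observe(); q=s['eef_rot']; return s['tool_pos'],R.from_quat([q[1],q[2],q[3],q[0]]),s
E
python3 - <<'E'
from h import *
a=cv2.imread('pics/top0.png');b=cv2.imread('pics/scene0.png')
def crop(im,x0,y0,w,h,k,name):
    c=cv2.resize(im[y0:y0+h,x0:x0+w],None,fx=k,fy=k,interpolation=cv2.INTER_CUBIC)
    c=cv2.convertScaleAbs(c,alpha=1.4)
    for i in range(0,w,20): cv2.putText(c,str(x0+i),(i*k,8),0,.3,(0,255,255)); cv2.line(c,(i*k,10),(i*k,16),(0,255,255))
    for i in range(0,h,20): cv2.putText(c,str(y0+i),(0,i*k+4),0,.3,(0,255,255)); cv2.line(c,(22,i*k),(28,i*k),(0,255,255))
    cv2.imwrite('pics/'+name,c)
crop(a,300,120,200,150,4,'t_case.png'); crop(a,140,110,150,150,4,'t_obj.png'); crop(b,140,160,230,130,3,'s_case.png'); crop(b,360,120,140,140,4,'s_obj.png')
E
```

```text
(no output)
```

View pics/t_case.png

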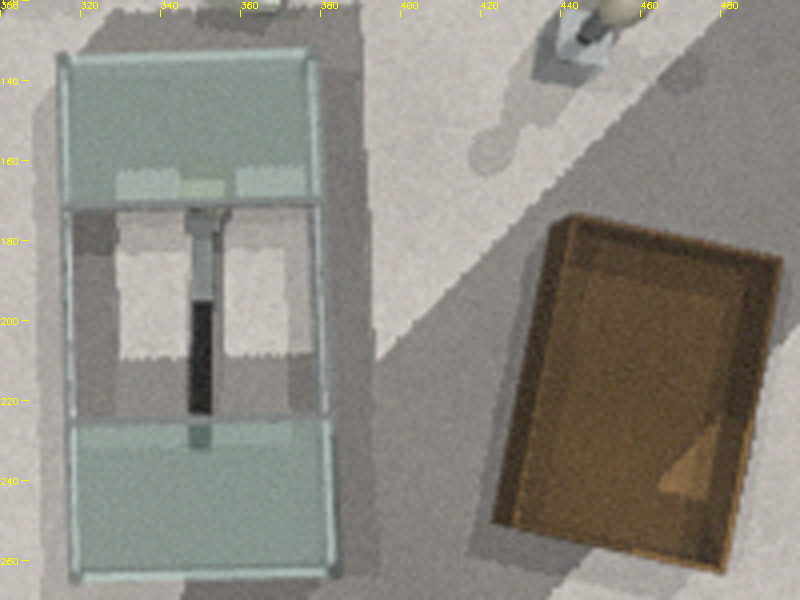

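View pics/t_obj.png

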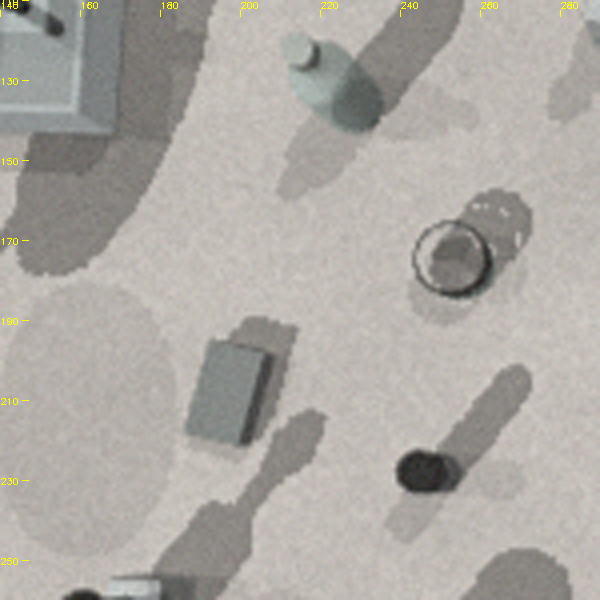

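View pics/s_case.png

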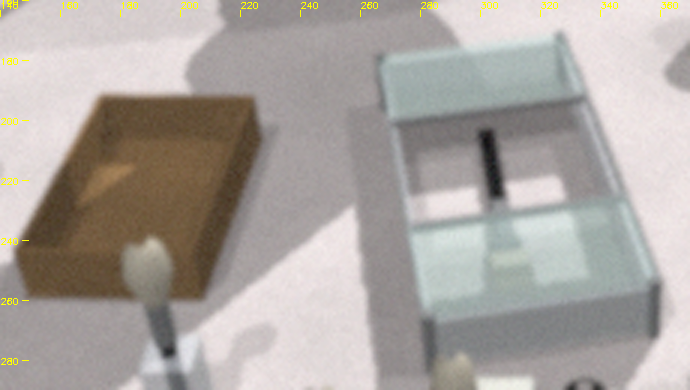

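View pics/s_obj.png

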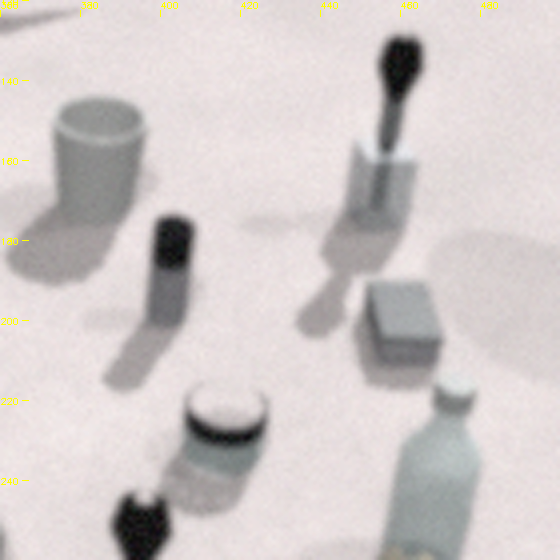

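The crops resolve the tin's top corners, the tube cap near (246,227), the jar, the case corners and gap strips (rows ~171 and ~225), and the gift box rim. I'll turn these into positions and check them against the known sizes.

```bash
python3 - <<'E'
from h import *
np.set_printoptions(precision=4,suppress=True)
T=lambda x,y:(300+x/4-.4,120+y/4-.4)
O=lambda x,y:(140+x/4-.4,110+y/4-.4)
def quad(name,pts,z,f):
    P=np.array([onz('top',*f(*p),z)[:2] for p in pts]); L=np.linalg.norm(np.roll(P,-1,0)-P,axis=1)
    print(name,'c',P.mean(0),'sides',L,'ang',np.degrees([np.arctan2(*(np.roll(P,-1,0)-P)[i][::-1]) for i in range(4)])); return P
quad('case',[(62,58),(314,52),(337,574),(74,578)],.056,T)
quad('gap',[(66,206),(324,205),(330,418),(70,423)],.056,T)
quad('gift',[(567,214),(781,260),(724,572),(494,523)],.05,T)
quad('tin',[(207,341),(265,350),(239,445),(187,433)],.025,O)
# brush
for n,p,z in [('butt',T(200,449),.013),('handle/ferrule',T(202,300),.02),('ferr end',T(203,180),.02)]:
    print(n,onz('top',*p,z))
print('tube cap',onz('top',*O(424,471),.075),'jar',onz('top',*O(453,259),.038))
S=lambda x,y:(360+x/4-.4,120+y/4-.4)
print('tube top tri',tri(S(175,224),O(424,471)))
print('scene tube', onz('scene',*S(175,224),.075), 'tube base',onz('scene',*S(166,318),0))
print('jar tri',tri(S(227,400),O(453,259)))
P=[S(367,283),S(427,281),S(441,337),S(377,338)]
P=np.array([onz('scene',*p,.025)[:2] for p in P]);print('tin scene',P.mean(0),np.linalg.norm(np.roll(P,-1,0)-P,axis=1))
S2=lambda x,y:(140+x/3-.3,160+y/3-.3)
P=[S2(378,57),S2(562,38),S2(657,284),S2(428,322)]
P=np.array([onz('scene',*p,.056)[:2] for p in P]);print('case scene',P.mean(0),np.linalg.norm(np.roll(P,-1,0)-P,axis=1))
P=[S2(100,97),S2(254,97),S2(205,297),S2(27,295)] 
P=np.array([onz('scene',*p,.05)[:2] for p in P[:2]]);print('gift scene near edge',P)
print('brush scene: hf',onz('scene',*S2(496,197),.02),'butt?',onz('scene',*S2(485,130),.02))
E
```

```text
case c [ 0.5458 -0.005 ] sides [0.1663 0.3402 0.1677 0.3399] ang [ -87.2744 -176.6808   92.651     3.0907]
gap c [ 0.545  -0.0055] sides [0.1685 0.1387 0.1675 0.1419] ang [ -88.3091 -177.5893   92.756     2.8256]
gift c [ 0.5025 -0.2934] sides [0.1406 0.2054 0.1482 0.2072] ang [-100.9453  169.0618   79.6869  -13.0491]
tin c [0.5098 0.4056] sides [0.0403 0.0661 0.0365 0.0634] ang [-97.1957 167.9794  78.8549  -8.7196]
butt [ 0.4568 -0.0116  0.013 ]
handle/ferrule [ 0.5569 -0.0103  0.02  ]
ferr end [ 0.639  -0.0092  0.02  ]
tube cap [0.4602 0.2557 0.075 ] jar [0.6025 0.252  0.038 ]
tube top tri (array([0.4604, 0.2562, 0.0778]), np.float64(0.0022834709467105556))
scene tube [0.456  0.2589 0.075 ] tube base [0.4576 0.2584 0.    ]
jar tri (array([0.6019, 0.2512, 0.0421]), np.float64(0.00026027908579707385))
tin scene [0.5079 0.4024] [0.0405 0.0638 0.041  0.0627]
case scene [ 0.5482 -0.007 ] [0.1689 0.3394 0.1664 0.3491]
gift scene near edge [[ 0.3901 -0.3474]
 [ 0.4138 -0.2121]]
brush scene: hf [ 0.5513 -0.0145  0.02  ] butt? [ 0.4565 -0.0138  0.02  ]
```

Sizes check out to within a few mm: case 340x167, gap ~140, tin 66x40 and gift box 207x144. I'll start with the tin: turn the tool first, then travel across.

```bash
python3 -m jog '[[[0,0,-0.124,0,0,0,1],[0,0,-0.124,0,0,0,1],[0,0,-0.124,0,0,0,1],[0,0,-0.124,0,0,0,1],[0,0,-0.124,0,0,0,1],[0,0,-0.124,0,0,0,1],[0,0,-0.124,0,0,0,1],[0,0,-0.124,0,0,0,1],[0,0,-0.124,0,0,0,1],[0,0,-0.124,0,0,0,1],[0,0,-0.124,0,0,0,1],[0,0,-0.124,0,0,0,1],[0,0,-0.124,0,0,0,1],[0,0,-0.124,0,0,0,1],[0,0,-0.124,0,0,0,1],[0,0,-0.124,0,0,0,1],[0,0,-0.124,0,0,0,1],[0,0,-0.124,0,0,0,1],[0,0,-0.124,0,0,0,1],[0,0,-0.124,0,0,0,1]]]' 40
cat >> h.py <<'E'
def go(x,y,z,yaw=None):
    p,r,s=tcp(); d=r.as_matrix().T@(np.array([x,y,z])-p)*1000
    xa=r.as_matrix()[:,0]; ya=np.degrees(np.arctan2(xa[1],xa[0]))
    print('t',round(s['time'],2),'pos',p.round(4),'zaxis',r.as_matrix()[:,2].round(3),'toolx yaw',round(ya,1),'shift mm',d.round(1),'q',s['q'].round(2),'F',s['contact_force'].round(1),'w',round(s['grip_width'],3))
    if yaw is not None: print('turn z',np.radians((ya-yaw+180)%360-180).round(3))
E
python3 -c "
from h import *
go(.509,.404,.2,170)"
```

```text
time: 1.77
tool_pos: [0.1192, -0.4854, 0.245]
eef_rot: [-0.0, 0.206, 0.979, 0.0]
contact_force: [0.7, 0.1, -0.3]
grip_width: 0.995
t 1.77 pos [ 0.1192 -0.4854  0.245 ] zaxis [-0.     0.001 -1.   ] toolx yaw 156.2 shift mm [  1.5 971.   45.5] q [-1.33  0.21 -0.03  1.32  0.   -0.92] F [ 0.7  0.1 -0.3] w 0.995
turn z -0.24
```

```bash
python3 -m jog '[[[0,0,0,0,15,0,1],[0,0,0,0,25,0,1],[0,0,0,0,30,0,1],[0,0,0,0,30,0,1],[0,0,0,0,30,0,1],[0,0,0,0,30,0,1],[0,0,0,0,30,0,1],[0,0,0,0,30,0,1],[0,0,0,0,30,0,1],[0,0,0,0,30,0,1],[0,0,0,0,30,0,1],[0,0,0,0,30,0,1],[0,0,0,0,30,0,1],[0,0,0,0,30,0,1],[0,0,0,0,30,0,1],[0,0,0,0,30,0,1],[0,0,0,0,30,0,1],[0,0,0,0,30,0,1],[0,0,0,0,30,0,1],[0,0,0,0,30,0,1]]]' >/dev/null
python3 -m jog '[[[0,0,0,0,35,0,1],[0,0,0,0,35,0,1],[0,0,0,0,35,0,1],[0,0,0,0,35,0,1],[0,0,0,0,35,0,1],[0,0,0,0,35,0,1],[0,0,0,0,35,0,1],[0,0,0,0,35,0,1],[0,0,0,0,30,0,1],[0,0,0,0,20,0,1],[0,0,-0.12,0,0,15,1],[0,0,-0.12,0,0,25,1],[0,0,0,0,0,0,1]]]' >/dev/null
python3 -c "
from h import *
go(.509,.404,.016,170)
im=env.capture('top');cv2.imwrite('pics/t1.png',cv2.resize(im[120:320,100:350,::-1],None,fx=3,fy=3))"
```

```text
t 4.52 pos [0.4894 0.3443 0.2008] zaxis [-0.005 -0.004 -1.   ] toolx yaw 170.0 shift mm [ -9.7  63.  184.5] q [ 0.61  0.44  0.16  1.3  -0.    0.79] F [-0.4 -0.2 -1.6] w 1.001
turn z 0.0
```

View pics/t1.png

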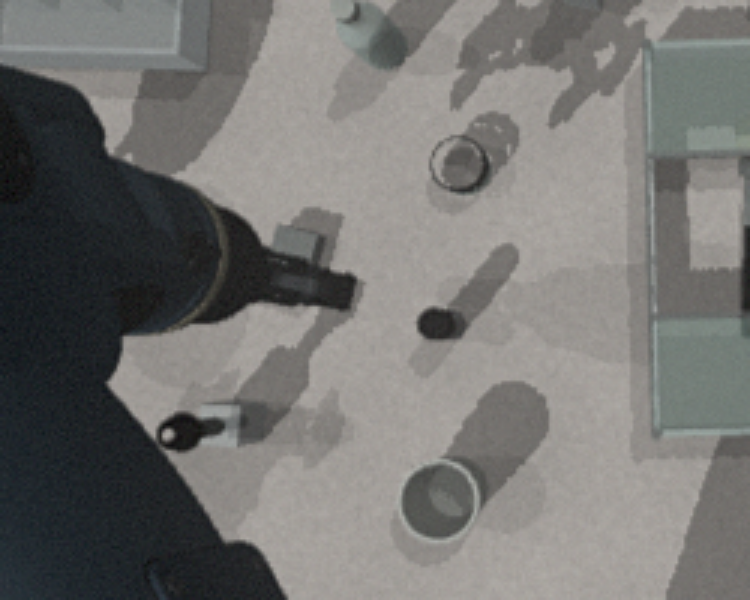

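```bash
python3 -m jog '[[[0,0,0,-3,20,0,1],[0,0,0,-4,23,10,1],[0,0,0,-3,20,25,1],[0,0,0,0,0,30,1],[0,0,0,0,0,30,1],[0,0,0,0,0,20,1],[0,0,0,0,0,5,1],[0,0,0,0,0,0,1]]]' 
python3 -c "
from h import *
go(.509,.404,.016,170)
im=env.capture('top');cv2.imwrite('pics/t2.png',cv2.resize(im[120:320,100:350,::-1],None,fx=3,fy=3))
im=env.capture('scene');cv2.imwrite('pics/s2.png',cv2.resize(im[60:260,360:610,::-1],None,fx=3,fy=3))"
```

```text
time: 5.23
tool_pos: [0.5118, 0.4048, 0.0853]
eef_rot: [-0.001, 0.092, 0.996, -0.001]
contact_force: [0.3, -0.1, 0.9]
grip_width: 0.997
t 5.23 pos [0.5118 0.4048 0.0853] zaxis [-0.001 -0.001 -1.   ] toolx yaw 169.4 shift mm [ 2.6 -1.2 69.3] q [0.67 0.6  0.13 1.1  0.   0.85] F [ 0.3 -0.1  0.9] w 0.997
turn z -0.01
```

View pics/s2.png

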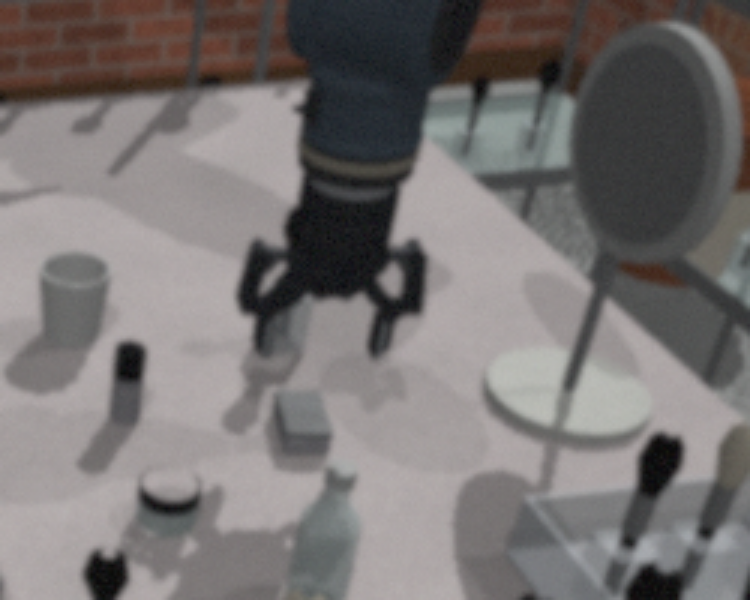

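View pics/t2.png

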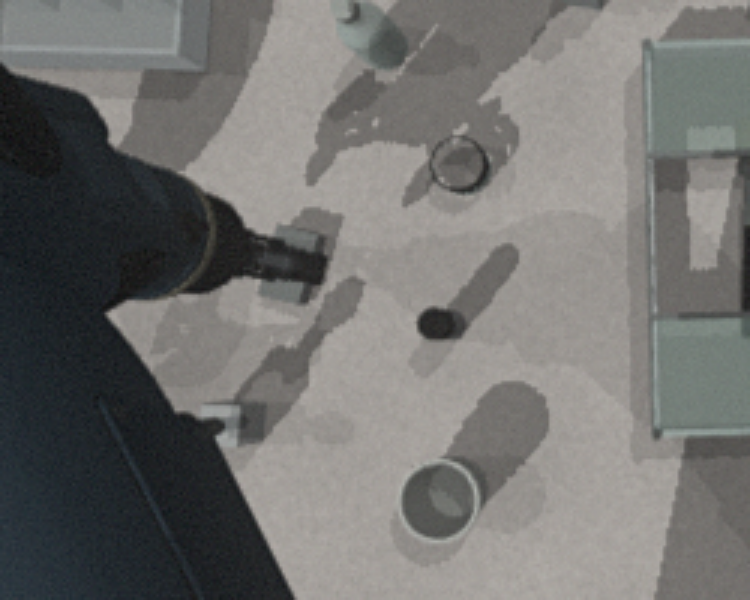

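```bash
python3 -c "
from h import *
print(onz('scene',466.8,177.7,.084), onz('top',100+297/3,120+263/3,.10))"
python3 -m jog '[[[0,0,-0.01,2,-1,20,1],[0,0,0,0,0,20,1],[0,0,0,0,0,15,1],[0,0,0,0,0,10,1],[0,0,0,0,0,4,1],[0,0,0,0,0,0,1]]]' 
python3 -c "
from h import *
go(.509,.404,.016,170)"
```

```text
[0.5073648  0.41042201 0.084     ] [0.50545647 0.36891064 0.1       ]
time: 5.83
tool_pos: [0.5102, 0.4048, 0.0168]
eef_rot: [0.0, 0.086, 0.996, 0.0]
contact_force: [-0.0, 0.4, 0.1]
grip_width: 1.0
t 5.83 pos [0.5102 0.4048 0.0168] zaxis [ 0.  0. -1.] toolx yaw 170.2 shift mm [ 1.1 -1.   0.8] q [ 0.67  0.65  0.03  0.95 -0.    0.84] F [-0.   0.4  0.1] w 1.0
turn z 0.003
```

Close with 40 N and lift; box target and turn are worked out afterwards.

```bash
python3 -m jog '[[[0,0,0,0,0,0,0],[0,0,0,0,0,0,0],[0,0,0,0,0,0,0],[0,0,0,0,0,0,0],[0,0,0,0,0,0,0],[0,0,0,0,0,0,0],[0,0,0,0,0,0,0],[0,0,0,0,0,0,0]]]' 40
python3 -m jog '[[[0,0,0,0,0,-10,0],[0,0,0,0,0,-20,0],[0,0,0,0,0,-30,0],[0,0,0,0,0,-30,0],[0,0,0,0,0,-30,0],[0,0,0,0,0,-30,0],[0,0,0,0,0,-30,0],[0,0,0,0,0,-5,0]]]' 
python3 -c "
from h import *
go(.549,-.303,.2,-11.5)
im=env.capture('scene');cv2.imwrite('pics/s3.png',cv2.resize(im[20:220,360:610,::-1],None,fx=3,fy=3))"
```

```text
time: 6.5
tool_pos: [0.5104, 0.405, 0.0174]
eef_rot: [0.001, 0.085, 0.996, 0.0]
contact_force: [-1.0, -1.1, 7.2]
grip_width: 0.464
time: 7.17
tool_pos: [0.5112, 0.4056, 0.2077]
eef_rot: [0.003, 0.085, 0.996, 0.002]
contact_force: [0.5, -0.7, -0.3]
grip_width: 0.459
t 7.17 pos [0.5112 0.4056 0.2077] zaxis [ 0.006  0.004 -1.   ] toolx yaw 170.2 shift mm [-157.7 -691.9    4.8] q [ 0.67  0.54  0.35  1.37 -0.    0.84] F [ 0.5 -0.7 -0.3] w 0.459
turn z -3.112
```

View pics/s3.png

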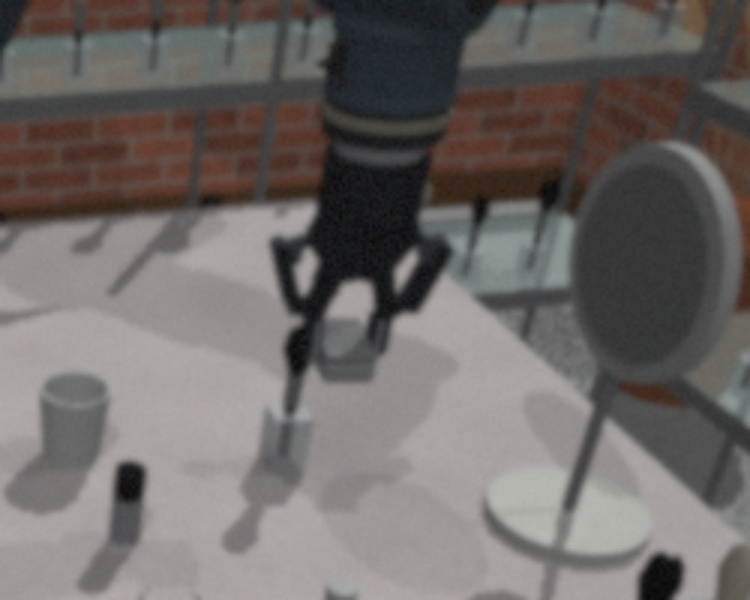

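The tin is held between the pads, clear of the table, with opening 0.459 (about 39 mm, which matches its width). Next I carry it to the box.

```bash
python3 -m jog '[[[0,0,0.03,-5,-15,0,0],[0,0,0,-7,-28,0,0],[0,0,0,-7,-32,0,0],[0,0,0,-7,-32,0,0],[0,0,0,-7,-32,0,0],[0,0,0,-7,-32,0,0],[0,0,0,-7,-32,0,0],[0,0,0,-7,-32,0,0],[0,0,0,-7,-32,0,0],[0,0,0,-7,-32,0,0],[0,0,0,-7,-32,0,0],[0,0,0,-7,-32,0,0],[0,0,0,-7,-32,0,0],[0,0,0,-7,-32,0,0],[0,0,0,-7,-32,0,0],[0,0,0,-7,-32,0,0],[0,0,0,-7,-32,0,0],[0,0,0,-7,-32,0,0],[0,0,0,-7,-32,0,0],[0,0,0,-7,-32,0,0]]]' >/dev/null
python3 -m jog '[[[0,0,0,-6,-28,0,0],[0,0,0,-6,-20,0,0],[0,0,0,-2,-10,0,0],[0,0,0,0,0,0,0],[0,0,0,0,0,0,0]]]' 
python3 -c "
from h import *
go(.5466,-.3025,.0224,168.5)
im=env.capture('top');cv2.imwrite('pics/t4.png',cv2.resize(im[100:300,350:600,::-1],None,fx=3,fy=3))"
```

```text
time: 9.3
tool_pos: [0.5241, -0.2887, 0.2008]
eef_rot: [-0.0, 0.1, 0.995, 0.0]
contact_force: [-0.6, 0.0, -0.4]
grip_width: 0.456
t 9.3 pos [ 0.5241 -0.2887  0.2008] zaxis [-0.001  0.001 -1.   ] toolx yaw 168.5 shift mm [-25.   -9.2 178.3] q [-0.5   0.43  0.15  1.3   0.   -0.3 ] F [-0.6  0.  -0.4] w 0.456
turn z -0.001
```

View pics/t4.png

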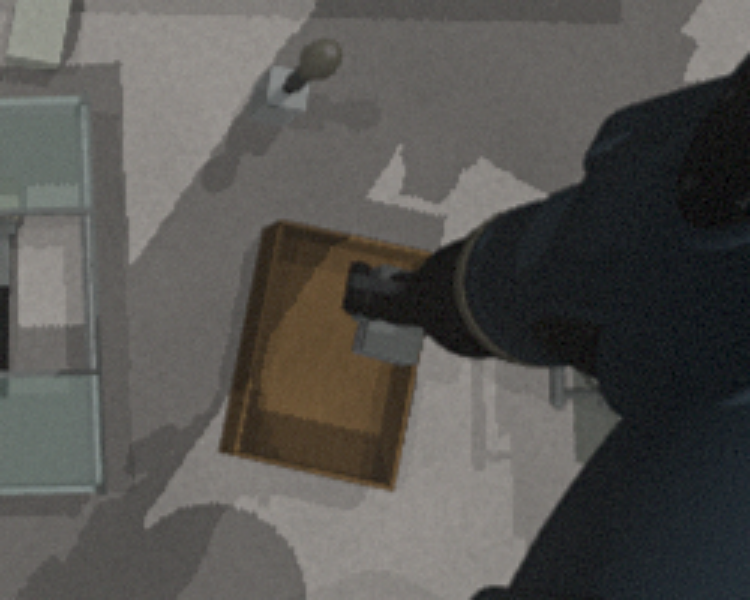

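```bash
python3 -m jog '[[[0,0,0,-12,-4,10,0],[0,0,0,-13,-5,25,0],[0,0,0,0,0,30,0],[0,0,0,0,0,30,0],[0,0,0,0,0,30,0],[0,0,0,0,0,25,0],[0,0,0,0,0,15,0],[0,0,0,0,0,8,0],[0,0,0,0,0,2,0],[0,0,0,0,0,0,0],[0,0,0,0,0,0,0]]]' 
python3 -c "
from h import *
go(.5466,-.3025,.0224,168.5)
im=env.capture('top');cv2.imwrite('pics/t5.png',cv2.resize(im[100:300,350:600,::-1],None,fx=3,fy=3))"
```

```text
time: 10.27
tool_pos: [0.5478, -0.3028, 0.0276]
eef_rot: [0.001, 0.1, 0.995, -0.0]
contact_force: [0.3, 0.3, 0.0]
grip_width: 0.461
t 10.27 pos [ 0.5478 -0.3028  0.0276] zaxis [ 0.001 -0.001 -1.   ] toolx yaw 168.5 shift mm [1.3 0.1 5.2] q [-0.5   0.59 -0.05  0.94  0.   -0.3 ] F [0.3 0.3 0. ] w 0.461
turn z 0.0
```

View pics/t5.png

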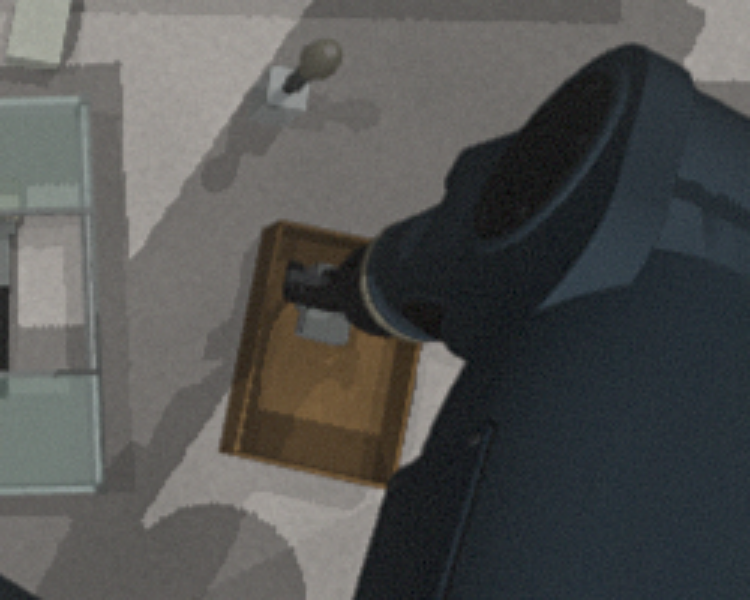

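```bash
python3 -m jog '[[[0,0,0,0,0,2,0],[0,0,0,0,0,2,0],[0,0,0,0,0,1,0],[0,0,0,0,0,0,0]]]' 
python3 -c "
from h import *
go(.5466,-.3025,.0224,168.5)"
```

```text
time: 10.65
tool_pos: [0.5475, -0.3031, 0.0224]
eef_rot: [0.001, 0.1, 0.995, -0.0]
contact_force: [-3.1, 2.4, 11.6]
grip_width: 0.462
t 10.65 pos [ 0.5475 -0.3031  0.0224] zaxis [ 0.001 -0.001 -1.   ] toolx yaw 168.5 shift mm [ 1.   0.4 -0. ] q [-0.51  0.59 -0.05  0.92  0.   -0.3 ] F [-3.1  2.4 11.6] w 0.462
turn z -0.0
```

```bash
python3 -m jog '[[[0,0,0,0,0,0,0.8],[0,0,0,0,0,0,0.8],[0,0,0,0,0,0,0.8],[0,0,0,0,0,0,0.8],[0,0,0,0,0,-5,0.8],[0,0,0,0,0,-15,0.8],[0,0,0,0,0,-30,0.8],[0,0,0,0,0,-35,0.8],[0,0,0,0,0,-35,0.8],[0,0,0,0,0,-35,0.8],[0,0,0,0,0,-20,0.8],[0,0,0,0,0,0,0.8]]]' 
python3 -c "
from h import *
go(.459,.257,.2,168.5)
im=env.capture('top');cv2.imwrite('pics/t6.png',cv2.resize(im[100:300,350:600,::-1],None,fx=3,fy=3))"
```

```text
time: 11.65
tool_pos: [0.5487, -0.3038, 0.2018]
eef_rot: [0.003, 0.1, 0.995, -0.001]
contact_force: [0.8, -0.6, -0.1]
grip_width: 0.799
t 11.65 pos [ 0.5487 -0.3038  0.2018] zaxis [ 0.006 -0.003 -1.   ] toolx yaw 168.5 shift mm [199.8 531.6  -0.8] q [-0.51  0.49  0.24  1.32  0.   -0.3 ] F [ 0.8 -0.6 -0.1] w 0.799
turn z -0.0
```

View pics/t6.png

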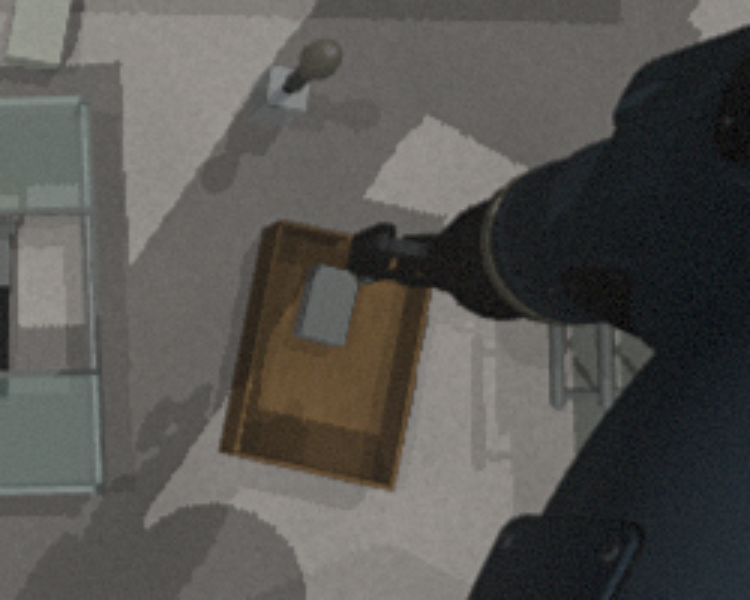

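The tin lies flat in the upper half of the box at (330,305) in this view. Next is the tube.

```bash
python3 -m jog '[[[0,0,0,6,16,0,0.8],[0,0,0,10,26,0,0.8],[0,0,0,12,32,0,0.8],[0,0,0,12,32,0,0.8],[0,0,0,12,32,0,0.8],[0,0,0,12,32,0,0.8],[0,0,0,12,32,0,0.8],[0,0,0,12,32,0,0.8],[0,0,0,12,32,0,0.8],[0,0,0,12,32,0,0.8],[0,0,0,12,32,0,0.8],[0,0,0,12,32,0,0.8],[0,0,0,12,32,0,0.8],[0,0,0,12,32,0,0.8],[0,0,0,12,32,0,0.8],[0,0,0,12,32,0,0.8],[0,0,0,10,26,0,0.8],[0,0,0,6,16,0,0.8],[0,0,0,0,0,0,0.8],[0,0,0,0,0,0,0.8]]]' 
python3 -c "
from h import *
go(.459,.257,.045,168.5)
im=env.capture('top');cv2.imwrite('pics/t7.png',cv2.resize(im[120:320,150:400,::-1],None,fx=3,fy=3))
im=env.capture('scene');cv2.imwrite('pics/s7.png',cv2.resize(im[60:260,300:550,::-1],None,fx=3,fy=3))"
```

```text
time: 13.37
tool_pos: [0.4565, 0.2587, 0.1953]
eef_rot: [-0.001, 0.099, 0.995, -0.001]
contact_force: [0.3, -0.3, 1.0]
grip_width: 0.799
t 13.37 pos [0.4565 0.2587 0.1953] zaxis [-0.001 -0.001 -1.   ] toolx yaw 168.6 shift mm [ -3.   -1.  150.3] q [ 0.52  0.28 -0.08  1.22 -0.    0.71] F [ 0.3 -0.3  1. ] w 0.799
turn z 0.002
```

View pics/t7.png

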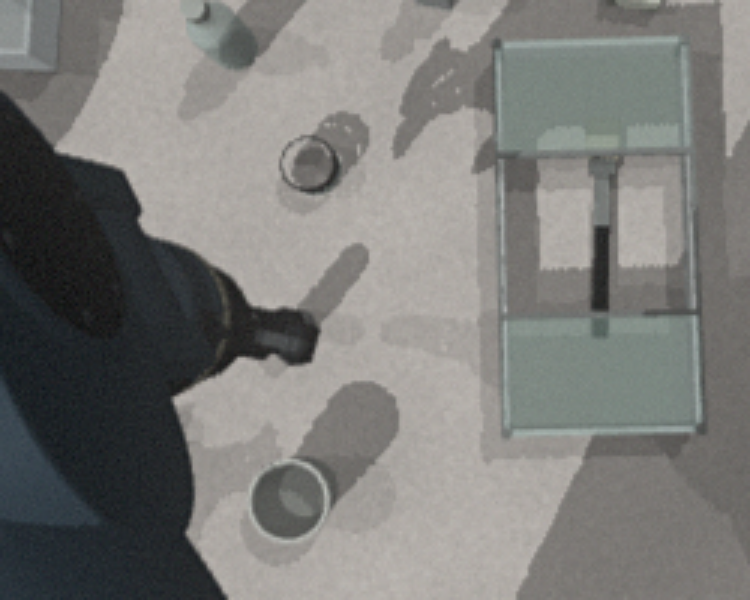

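View pics/s7.png

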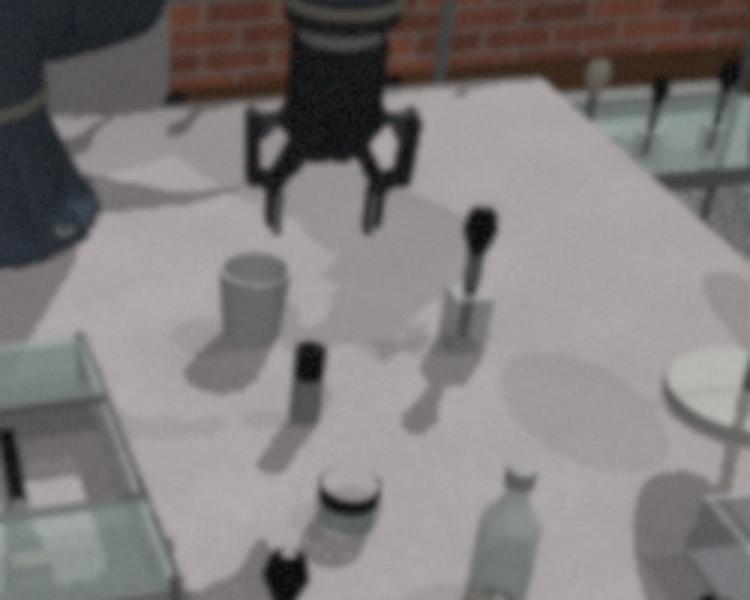

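```bash
python3 -m jog '[[[0,0,0,-3,-1,10,0.8],[0,0,0,0,0,20,0.8],[0,0,0,0,0,25,0.8],[0,0,0,0,0,25,0.8],[0,0,0,0,0,25,0.8],[0,0,0,0,0,25,0.8],[0,0,0,0,0,15,0.8],[0,0,0,0,0,5,0.8],[0,0,0,0,0,0,0.8]]]' 
python3 -c "
from h import *
go(.459,.257,.045,168.5)
im=env.capture('scene');cv2.imwrite('pics/s8.png',cv2.resize(im[60:260,300:550,::-1],None,fx=3,fy=3))"
```

```text
time: 14.22
tool_pos: [0.4593, 0.2555, 0.0449]
eef_rot: [-0.001, 0.101, 0.995, -0.001]
contact_force: [0.5, 0.0, 0.3]
grip_width: 0.804
t 14.22 pos [0.4593 0.2555 0.0449] zaxis [-0.002 -0.001 -1.   ] toolx yaw 168.4 shift mm [ 0.6  1.4 -0.1] q [ 0.51  0.39 -0.32  0.86 -0.    0.71] F [0.5 0.  0.3] w 0.804
turn z -0.001
```

View pics/s8.png

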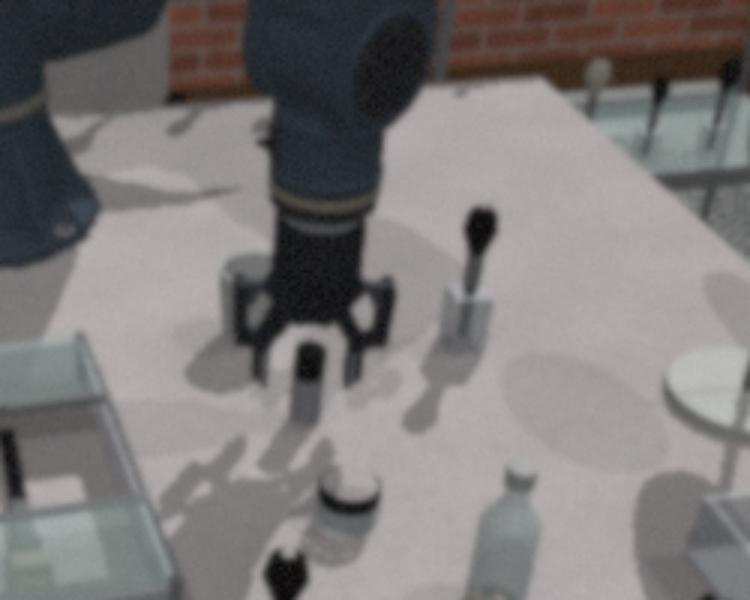

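```bash
python3 -m jog '[[[0,0,0,0,1,0,0.5],[0,0,0,0,0,0,0.4],[0,0,0,0,0,0,0.2],[0,0,0,0,0,0,0],[0,0,0,0,0,0,0],[0,0,0,0,0,0,0],[0,0,0,0,0,0,0],[0,0,0,0,0,0,0],[0,0,0,0,0,-5,0],[0,0,0,0,0,-10,0],[0,0,0,0,0,-10,0],[0,0,0,0,0,0,0]]]' 40
python3 -c "
from h import *
go(.4585,-.2845,.2,168.5)
im=env.capture('scene');cv2.imwrite('pics/s9.png',cv2.resize(im[60:260,300:550,::-1],None,fx=3,fy=3))"
```

```text
time: 15.27
tool_pos: [0.4613, 0.2584, 0.0739]
eef_rot: [0.001, 0.1, 0.995, 0.001]
contact_force: [1.0, 1.1, 0.2]
grip_width: 0.316
t 15.27 pos [0.4613 0.2584 0.0739] zaxis [ 0.003  0.002 -1.   ] toolx yaw 168.5 shift mm [-105.9 -532.3 -127. ] q [ 0.51  0.36 -0.28  0.92  0.    0.71] F [1.  1.1 0.2] w 0.316
turn z -0.0
```

View pics/s9.png

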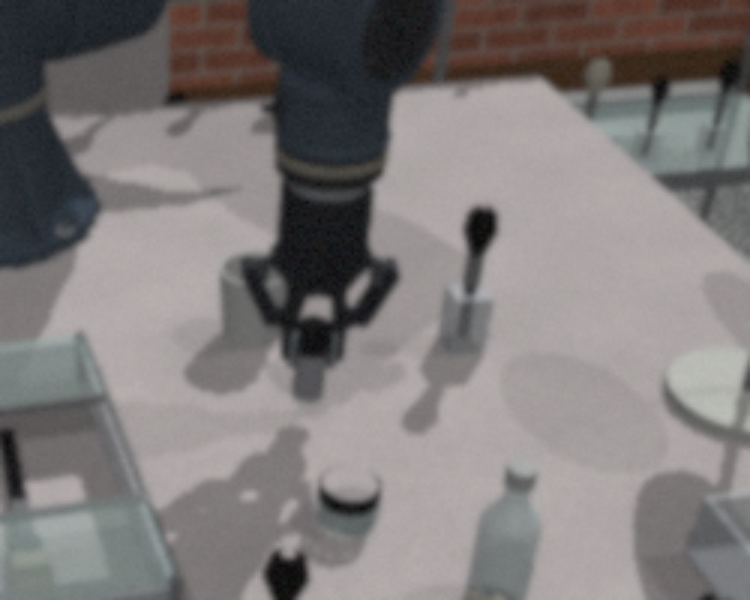

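```bash
python3 -m jog '[[[0,0,0,0,0,-30,0],[0,0,0,0,0,-35,0],[0,0,0,-3,-16,-30,0],[0,0,0,-6,-26,-20,0],[0,0,0,-6,-32,-5,0],[0,0,0,-6,-32,0,0],[0,0,0,-6,-32,0,0],[0,0,0,-6,-32,0,0],[0,0,0,-6,-32,0,0],[0,0,0,-6,-32,0,0],[0,0,0,-6,-32,0,0],[0,0,0,-6,-32,0,0],[0,0,0,-6,-32,0,0],[0,0,0,-6,-32,0,0],[0,0,0,-6,-32,0,0],[0,0,0,-6,-32,0,0],[0,0,0,-6,-32,0,0],[0,0,0,-6,-32,0,0],[0,0,0,-6,-26,0,0],[0,0,0,-3,-16,0,0]]]' >/dev/null
python3 -m jog '[[[0,0,0,0,0,0,0],[0,0,0,0,0,0,0]]]'
python3 -c "
from h import *
go(.4585,-.2845,.052,168.5)
im=env.capture('top');cv2.imwrite('pics/t10.png',cv2.resize(im[100:300,350:600,::-1],None,fx=3,fy=3))"
```

```text
time: 17.15
tool_pos: [0.4537, -0.2844, 0.1909]
eef_rot: [-0.0, 0.101, 0.995, 0.0]
contact_force: [0.1, 0.6, -0.6]
grip_width: 0.318
t 17.15 pos [ 0.4537 -0.2844  0.1909] zaxis [-0.001  0.    -1.   ] toolx yaw 168.4 shift mm [ -4.8   0.8 138.9] q [-0.56  0.3  -0.06  1.21  0.   -0.36] F [ 0.1  0.6 -0.6] w 0.318
turn z -0.002
```

View pics/t10.png

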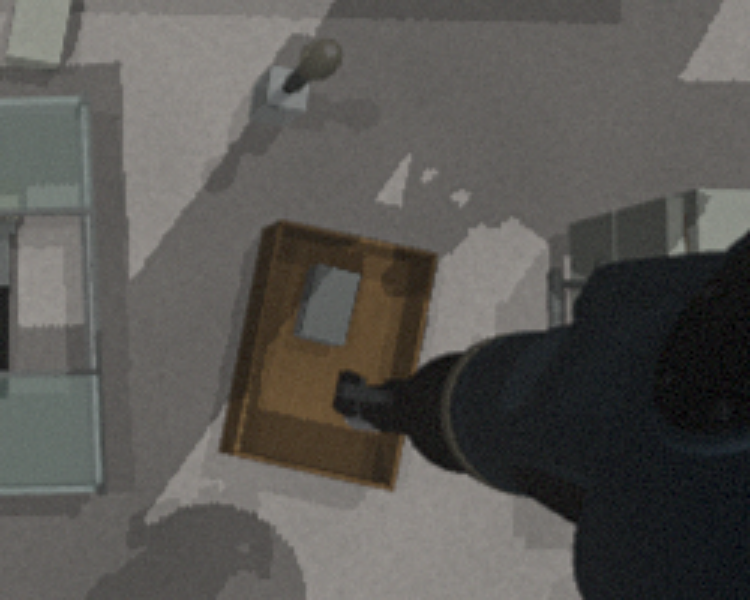

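```bash
python3 -m jog '[[[0,0,0,-5,1,10,0],[0,0,0,0,0,25,0],[0,0,0,0,0,30,0],[0,0,0,0,0,30,0],[0,0,0,0,0,25,0],[0,0,0,0,0,12,0],[0,0,0,0,0,4,0],[0,0,0,0,0,0,0],[0,0,0,0,0,0,0]]]'
python3 -c "
from h import *
go(.4585,-.2845,.05,168.5)"
```

```text
time: 17.95
tool_pos: [0.4596, -0.2836, 0.0559]
eef_rot: [0.0, 0.1, 0.995, -0.0]
contact_force: [0.2, -0.4, -0.8]
grip_width: 0.317
t 17.95 pos [ 0.4596 -0.2836  0.0559] zaxis [ 0.001 -0.    -1.   ] toolx yaw 168.5 shift mm [ 0.9 -1.1  5.9] q [-0.55  0.4  -0.27  0.9   0.   -0.35] F [ 0.2 -0.4 -0.8] w 0.317
turn z 0.001
```

```bash
python3 -m jog '[[[0,0,0,0,0,2,0],[0,0,0,0,0,2,0],[0,0,0,0,0,1,0],[0,0,0,0,0,0,0],[0,0,0,0,0,0,0]]]'
python3 -c "
from h import *
go(.4585,-.2845,.05,168.5)"
```

```text
time: 18.37
tool_pos: [0.4601, -0.2844, 0.0522]
eef_rot: [0.001, 0.1, 0.995, -0.001]
contact_force: [-4.6, 3.2, 20.6]
grip_width: 0.318
t 18.37 pos [ 0.4601 -0.2844  0.0522] zaxis [ 0.003 -0.001 -1.   ] toolx yaw 168.5 shift mm [ 1.6 -0.4  2.2] q [-0.55  0.41 -0.27  0.89  0.   -0.35] F [-4.6  3.2 20.6] w 0.318
turn z -0.0
```

```bash
python3 -m jog '[[[0,0,0,0,0,-1,0],[0,0,0,0,0,0,0.4],[0,0,0,0,0,0,0.5],[0,0,0,0,0,0,0.7],[0,0,0,0,0,0,0.7],[0,0,0,0,0,0,0.7],[0,0,0,0,0,-8,0.7],[0,0,0,0,0,-20,0.7],[0,0,0,0,0,-30,0.7],[0,0,0,0,0,-35,0.7],[0,0,0,0,0,-35,0.7],[0,0,0,0,0,-15,0.7],[0,0,0,0,0,0,0.7]]]'
python3 -c "
from h import *
go(.5,-.01,.2,0.9)
im=env.capture('top');cv2.imwrite('pics/t11.png',cv2.resize(im[100:300,350:600,::-1],None,fx=3,fy=3))
im=env.capture('scene');cv2.imwrite('pics/s11.png',cv2.resize(im[130:330,100:350,::-1],None,fx=3,fy=3))"
```

```text
time: 19.45
tool_pos: [0.4606, -0.2849, 0.1988]
eef_rot: [0.003, 0.1, 0.995, -0.001]
contact_force: [0.5, -0.4, -0.7]
grip_width: 0.7
t 19.45 pos [ 0.4606 -0.2849  0.1988] zaxis [ 0.005 -0.003 -1.   ] toolx yaw 168.5 shift mm [ 16.2 277.2  -1.8] q [-0.55  0.3  -0.03  1.23 -0.   -0.35] F [ 0.5 -0.4 -0.7] w 0.7
turn z 2.925
```

View pics/t11.png

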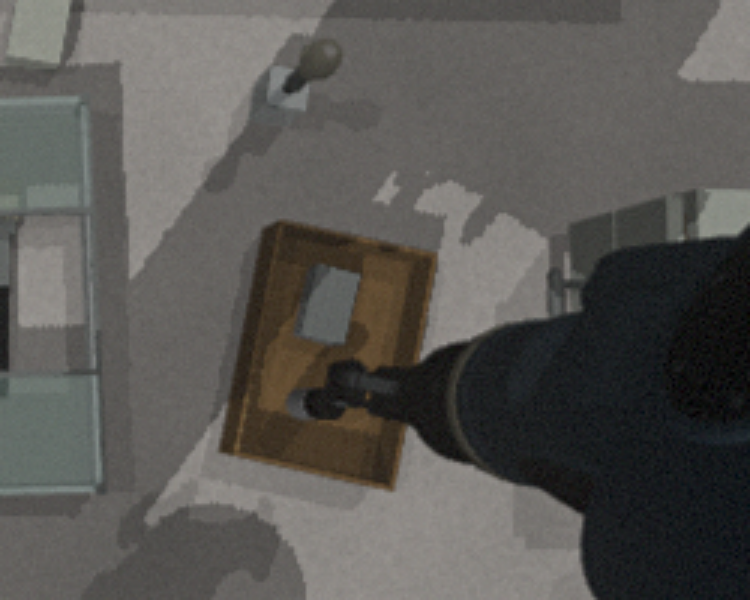

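View pics/s11.png

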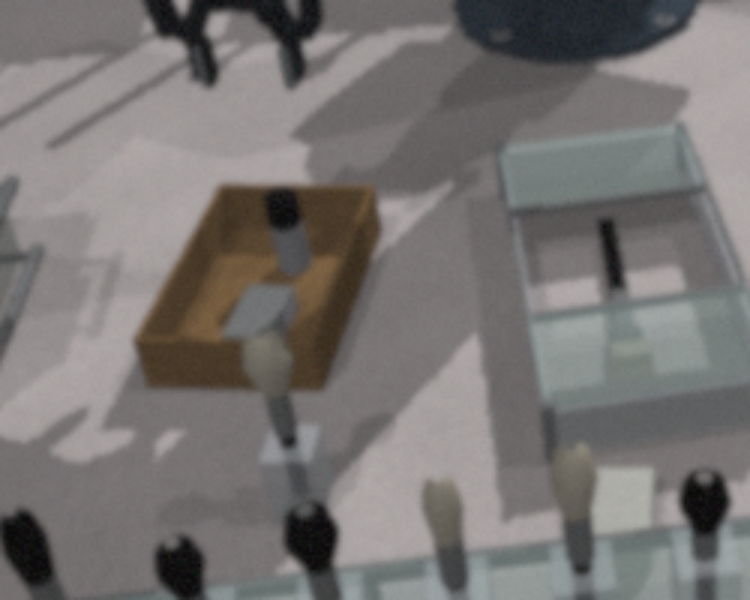

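```bash
python3 -c "
from h import *
for n,o in (('top',(350,100)),('scene',(100,130))):
  for z in (.005,.08): print(n,z,((proj(n,(.460,-.2845,z))-o)*3).round(0))"
```

```text
top 0.005 [302. 401.]
top 0.08 [332. 401.]
scene 0.005 [294. 267.]
scene 0.08 [278. 196.]
```

The tube's cap and body line up with the projection of an upright tube (top view ~(325,402), scene ~(283,205)), so it stands in the box beside the tin. Next comes the brush: grip it near mid-length, slide it back about 60 mm, tilt the head up about 16°, slide it forward and up, then lift.

```bash
python3 -m jog '[[[0,0,-0.11,0,20,0,0.5],[0,0,-0.106,0,25,0,0.5],[0,0,0,0,0,0,0.5],[0,0,0,0,0,0,0.5]]]'
python3 -c "
from h import *
go(.571,-.0115,.2,180.9)
a=env.capture('top');cv2.imwrite('pics/t12.png',cv2.resize(a[120:270,290:410,::-1],None,fx=4,fy=4))
# brush axis by dark handle mask
h=cv2.cvtColor(a,cv2.COLOR_RGB2GRAY)[196:222,340:360]
for i in range(0,26,5):
  c=np.where(h[i]<55)[0]; print(196+i, c.min()+340 if len(c) else None, c.max()+340 if len(c) else None, onz('top',340+c.mean(),196+i,.02).round(4) if len(c) else '')
"
```

```text
time: 19.88
tool_pos: [0.4649, -0.2384, 0.1934]
eef_rot: [-0.001, -0.008, 1.0, 0.0]
contact_force: [-0.9, -1.4, -0.4]
grip_width: 0.497
t 19.88 pos [ 0.4649 -0.2384  0.1934] zaxis [-0.002  0.001 -1.   ] toolx yaw -179.1 shift mm [-109.8  225.1   -6.6] q [-0.47  0.28 -0.09  1.21 -0.   -0.49] F [-0.9 -1.4 -0.4] w 0.497
turn z 0.001
196 348 352 [ 0.5531 -0.0101  0.02  ]
201 348 352 [ 0.5396 -0.0104  0.02  ]
206 348 352 [ 0.5261 -0.0107  0.02  ]
211 348 352 [ 0.5126 -0.011   0.02  ]
216 348 352 [ 0.4992 -0.0113  0.02  ]
221 347 352 [ 0.4857 -0.0103  0.02  ]
```

View pics/t12.png

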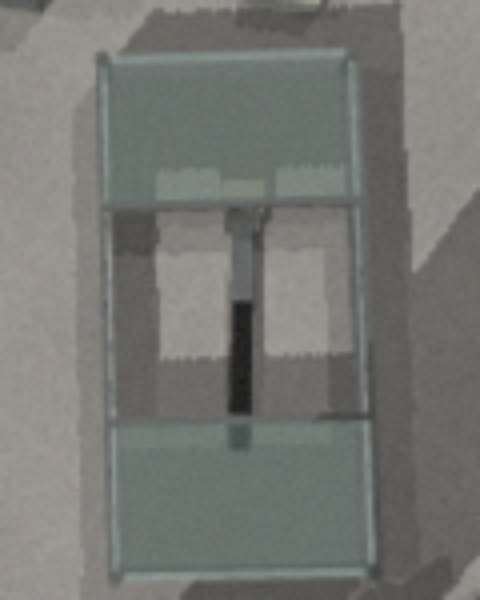

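The brush lies at y ≈ -0.0105, its handle/ferrule edge at row 195 (x ≈ 0.556), unchanged.

```bash
python3 -m jog '[[[0,0,0,-8,15,0,0.5],[0,0,0,-13,27,0,0.5],[0,0,0,-13,27,0,0.5],[0,0,0,-13,27,0,0.5],[0,0,0,-13,27,0,0.5],[0,0,0,-13,27,0,0.5],[0,0,0,-13,27,0,0.5],[0,0,0,-13,27,0,0.5],[0,0,0,-10,20,0,0.5],[0,0,0,0,0,0,0.5],[0,0,0,0,0,0,0.5]]]'
python3 -c "
from h import *
go(.571,-.0115,.021,180.9)"
```

```text
time: 20.85
tool_pos: [0.5711, -0.0135, 0.1934]
eef_rot: [-0.001, -0.008, 1.0, -0.0]
contact_force: [-0.4, 0.2, 0.0]
grip_width: 0.498
t 20.85 pos [ 0.5711 -0.0135  0.1934] zaxis [-0.001 -0.    -1.   ] toolx yaw -179.1 shift mm [ -0.2   2.1 172.4] q [-0.02  0.37  0.05  1.25 -0.   -0.04] F [-0.4  0.2  0. ] w 0.498
turn z -0.0
```

```bash
python3 -m jog '[[[0,0,0,0,2,15,0.5],[0,0,0,0,0,25,0.5],[0,0,0,0,0,30,0.5],[0,0,0,0,0,25,0.5],[0,0,0,0,0,15,0.5],[0,0,0,0,0,0,0.5],[0,0,0,0,0,0,0.5]]]'
python3 -c "
from h import *
go(.571,-.0115,.021,180.9)
a=env.capture('scene');cv2.imwrite('pics/s13.png',cv2.resize(a[110:290,220:420,::-1],None,fx=4,fy=3.3))
a=env.capture('top');cv2.imwrite('pics/t13.png',cv2.resize(a[120:270,290:410,::-1],None,fx=4,fy=4))
print((proj('scene',(.571,-.0115,.062))-(220,110))*(4,3.3))"
```

```text
time: 21.43
tool_pos: [0.5702, -0.0129, 0.084]
eef_rot: [-0.001, -0.007, 1.0, -0.0]
contact_force: [0.6, -0.7, 0.6]
grip_width: 0.501
t 21.43 pos [ 0.5702 -0.0129  0.084 ] zaxis [-0.002 -0.    -1.   ] toolx yaw -179.2 shift mm [-0.9  1.4 63. ] q [-0.02  0.44 -0.14  1.   -0.   -0.04] F [ 0.6 -0.7  0.6] w 0.501
turn z -0.002
[345.5795209  352.04462164]
```

View pics/s13.png

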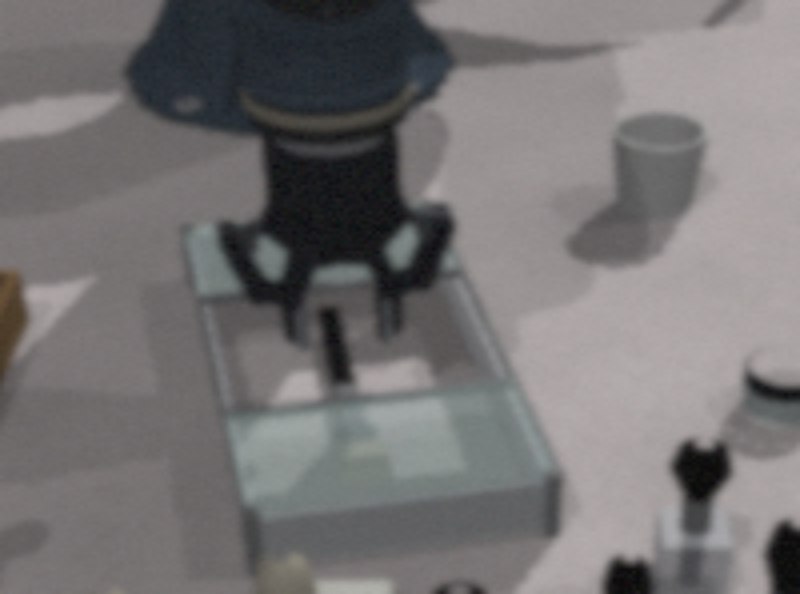

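View pics/t13.png

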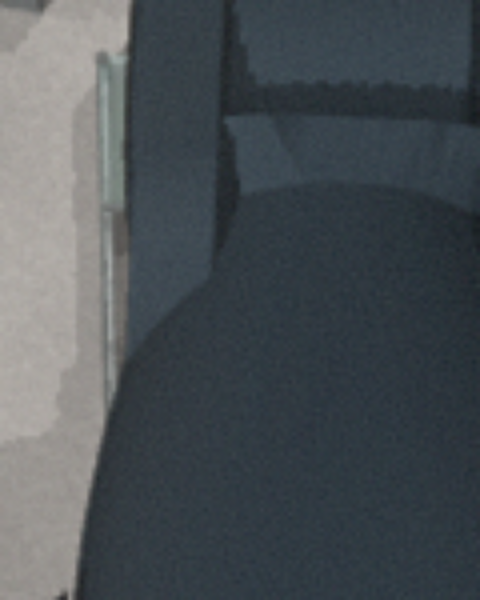

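The top view is blocked by the arm. In the scene view the fingertips at (297,340) and (387,337) straddle the brush line, so I go down.

```bash
python3 -m jog '[[[0,0,0,-1,1,15,0.5],[0,0,0,0,0,20,0.5],[0,0,0,0,0,15,0.5],[0,0,0,0,0,8,0.5],[0,0,0,0,0,4,0.5],[0,0,0,0,0,0,0.5],[0,0,0,0,0,0,0.5]]]'
python3 -m jog '[[[0,0,0,0,0,0,0.35],[0,0,0,0,0,0,0.25],[0,0,0,0,0,0,0.2],[0,0,0,0,0,0,0.1],[0,0,0,0,0,0,0],[0,0,0,0,0,0,0],[0,0,0,0,0,0,0],[0,0,0,0,0,0,0]]]' 60
python3 -c "
from h import *
go(.571,-.0115,.021,180.9)
a=env.capture('scene');cv2.imwrite('pics/s14.png',cv2.resize(a[110:290,220:420,::-1],None,fx=4,fy=3.3))"
```

```text
time: 22.12
tool_pos: [0.5725, -0.0109, 0.0233]
eef_rot: [0.001, -0.008, 1.0, -0.0]
contact_force: [-0.2, 0.7, -0.1]
grip_width: 0.503
time: 22.78
tool_pos: [0.5723, -0.0109, 0.0231]
eef_rot: [0.001, -0.008, 1.0, -0.0]
contact_force: [-2.3, -0.4, 9.0]
grip_width: 0.141
t 22.78 pos [ 0.5723 -0.0109  0.0231] zaxis [ 0.001 -0.    -1.   ] toolx yaw -179.1 shift mm [ 1.3 -0.6  2.1] q [-0.02  0.5  -0.22  0.86 -0.   -0.03] F [-2.3 -0.4  9. ] w 0.141
turn z -0.001
```

View pics/s14.png

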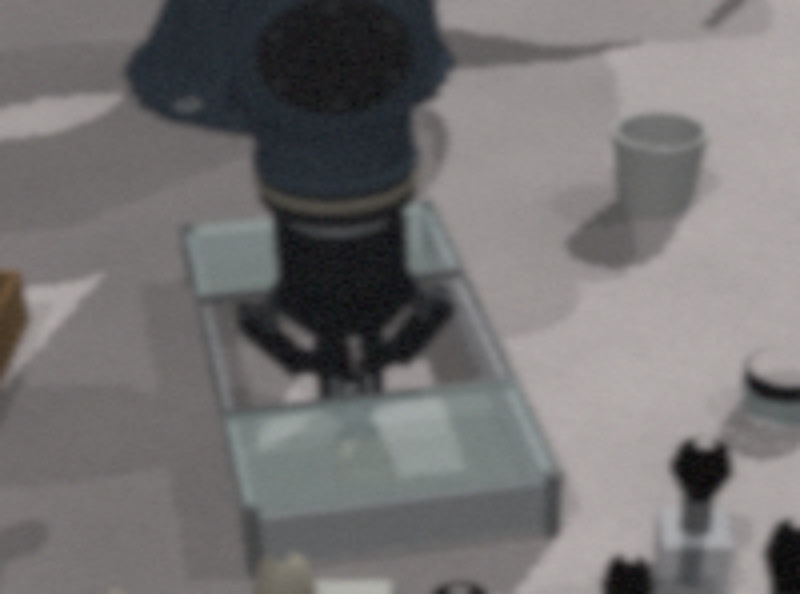

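The fingers have closed at 0.141 (~12–13 mm), which matches the 14 mm brush. I lift it 17 mm and check.

```bash
python3 -m jog '[[[0,0,0,0,0,-3,0],[0,0,0,0,0,-5,0],[0,0,0,0,0,-5,0],[0,0,0,0,0,-4,0],[0,0,0,0,0,0,0],[0,0,0,0,0,0,0]]]'
python3 -c "
from h import *
go(.511,-.0115,.040,180.9)
a=env.capture('scene');cv2.imwrite('pics/s15.png',cv2.resize(a[110:290,220:420,::-1],None,fx=4,fy=3.3))"
```

```text
time: 23.33
tool_pos: [0.5721, -0.0108, 0.0397]
eef_rot: [0.0, -0.008, 1.0, 0.0]
contact_force: [-0.7, 0.4, -0.9]
grip_width: 0.142
t 23.33 pos [ 0.5721 -0.0108  0.0397] zaxis [ 0.001  0.    -1.   ] toolx yaw -179.1 shift mm [61.1  0.2 -0.4] q [-0.02  0.48 -0.2   0.89  0.   -0.03] F [-0.7  0.4 -0.9] w 0.142
turn z -0.0
```

View pics/s15.png

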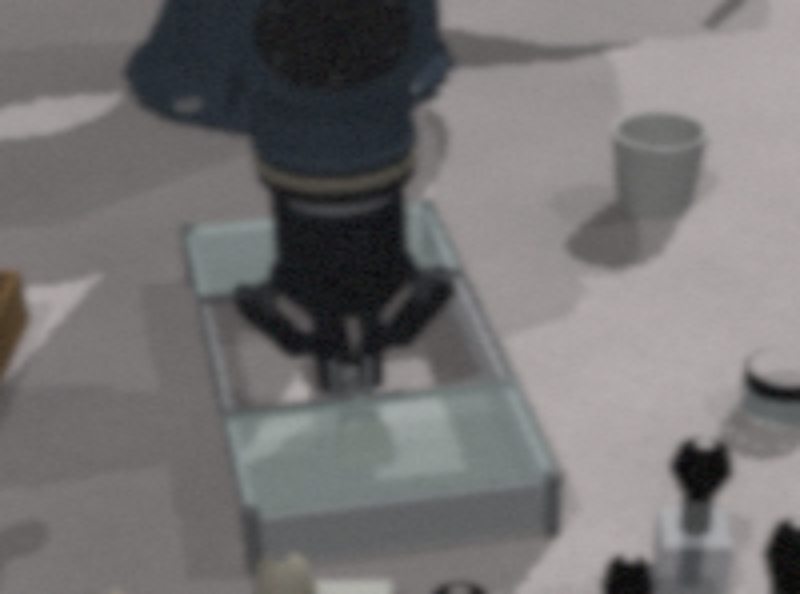

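```bash
python3 -m jog '[[[0,0,0,6,0,0,0],[0,0,0,12,0,0,0],[0,0,0,14,0,0,0],[0,0,0,14,0,0,0],[0,0,0,10,0,0,0],[0,0,0,4,0,0,0],[0,0,0,0,0,0,0],[0,0,0,0,0,0,0]]]'
python3 -c "
from h import *
go(.511,-.0115,.040,180.9)
a=env.capture('scene');cv2.imwrite('pics/s16.png',cv2.resize(a[110:290,220:420,::-1],None,fx=4,fy=3.3))
print((proj('scene',(.596,-.0115,.031))-(220,110))*(4,3.3))"
```

```text
time: 24.05
tool_pos: [0.5122, -0.0117, 0.0394]
eef_rot: [0.0, -0.008, 1.0, 0.0]
contact_force: [0.8, 0.0, -0.9]
grip_width: 0.141
t 24.05 pos [ 0.5122 -0.0117  0.0394] zaxis [ 0.  0. -1.] toolx yaw -179.1 shift mm [ 1.2  0.2 -0.6] q [-0.02  0.37 -0.37  0.83  0.   -0.04] F [ 0.8  0.  -0.9] w 0.141
turn z -0.001
[352.54002778 406.96303007]
```

View pics/s16.png

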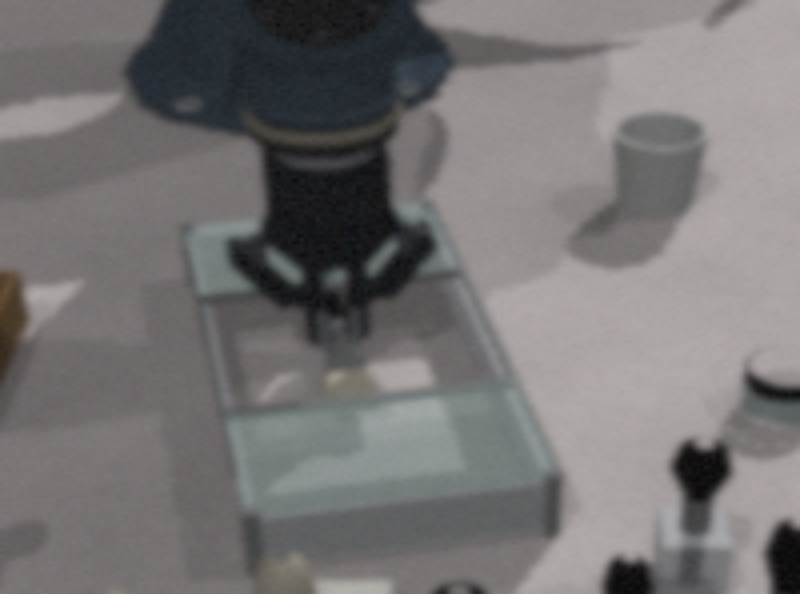

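The head has come with the gripper and shows inside the gap, its cream end at (350,390). Next I tilt the head up in two halves.

```bash
python3 -m jog '[[[0,-0.035,0,0,0,-2.1,0],[0,-0.035,0,0,0,-2.1,0],[0,-0.035,0,0,0,-2.1,0],[0,-0.035,0,0,0,-2.1,0],[0,0,0,0,0,0,0]]]'
python3 -c "
from h import *
go(.509,-.0115,.0562,180.9)"
python3 -m jog '[[[0,-0.035,0,0,0,-2.1,0],[0,-0.035,0,0,0,-2.1,0],[0,-0.035,0,0,0,-2.1,0],[0,-0.035,0,0,0,-2.1,0],[0,0,0,0,0,0,0],[0,0,0,0,0,0,0]]]'
python3 -c "
from h import *
go(.509,-.0115,.0562,180.9)
a=env.capture('scene');cv2.imwrite('pics/s17.png',cv2.resize(a[110:290,220:420,::-1],None,fx=4,fy=3.3))"
```

```text
time: 24.52
tool_pos: [0.5112, -0.0117, 0.0479]
eef_rot: [0.071, -0.008, 0.997, 0.001]
contact_force: [0.4, -0.5, -0.7]
grip_width: 0.144
t 24.52 pos [ 0.5112 -0.0117  0.0479] zaxis [ 0.141  0.002 -0.99 ] toolx yaw -179.1 shift mm [ 1.   0.2 -8.5] q [-0.03  0.26 -0.52  0.65  0.01 -0.04] F [ 0.4 -0.5 -0.7] w 0.144
turn z -0.001
time: 25.02
tool_pos: [0.5099, -0.0117, 0.056]
eef_rot: [0.139, -0.008, 0.99, 0.001]
contact_force: [0.7, 0.5, 0.1]
grip_width: 0.143
t 25.02 pos [ 0.5099 -0.0117  0.056 ] zaxis [ 0.275  0.004 -0.961] toolx yaw -179.1 shift mm [ 0.8  0.2 -0.5] q [-0.03  0.15 -0.67  0.47  0.01 -0.04] F [0.7 0.5 0.1] w 0.143
turn z -0.001
```

View pics/s17.png

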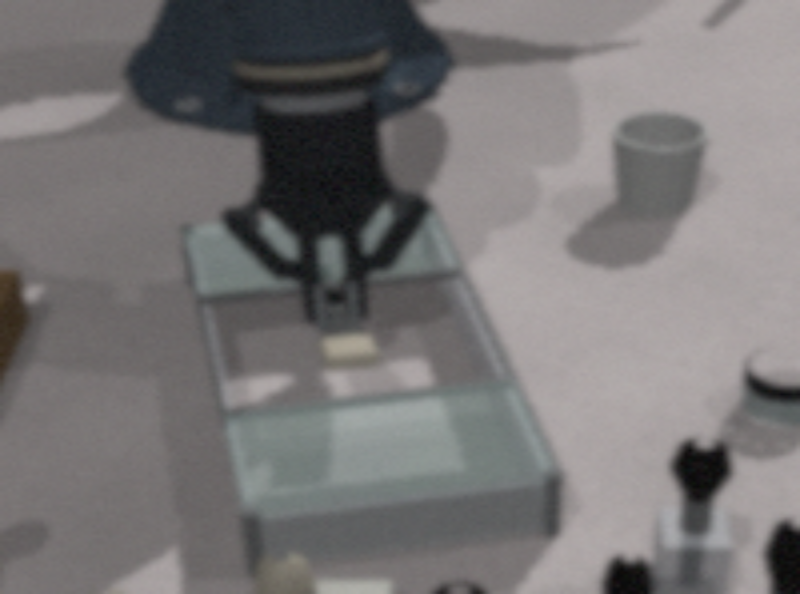

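```bash
python3 -c "
from h import *
print((proj('scene',(.594,-.0115,.070))-(220,110))*(4,3.3))"
python3 -m jog '[[[0,0,0,-6,0,0,0],[0,0,0,-10,0,0,0],[0,0,0,-12,0,0,0],[0,0,0,-12,0,0,0],[0,0,0,-12,0,0,0]]]'
python3 -m jog '[[[0,0,0,-12,0,0,0],[0,0,0,-12,0,0,0],[0,0,0,-12,0,0,0],[0,0,0,-8,0,0,0],[0,0,0,0,0,0,0],[0,0,0,0,0,0,0]]]'
python3 -c "
from h import *
go(.6,-.0115,.0834,180.9)
a=env.capture('scene');cv2.imwrite('pics/s18.png',cv2.resize(a[110:290,220:420,::-1],None,fx=4,fy=3.3))"
```

```text
[349.3846935  362.83731852]
time: 25.48
tool_pos: [0.5613, -0.0109, 0.0705]
eef_rot: [0.139, -0.008, 0.99, 0.001]
contact_force: [0.0, -0.0, -1.6]
grip_width: 0.145
time: 25.98
tool_pos: [0.6023, -0.0103, 0.0822]
eef_rot: [0.139, -0.008, 0.99, 0.001]
contact_force: [-0.5, 0.2, -1.5]
grip_width: 0.147
t 25.98 pos [ 0.6023 -0.0103  0.0822] zaxis [ 0.276  0.004 -0.961] toolx yaw -179.1 shift mm [ 1.9 -1.2 -1.8] q [-0.02  0.29 -0.41  0.59  0.01 -0.04] F [-0.5  0.2 -1.5] w 0.147
turn z -0.0
```

View pics/s18.png

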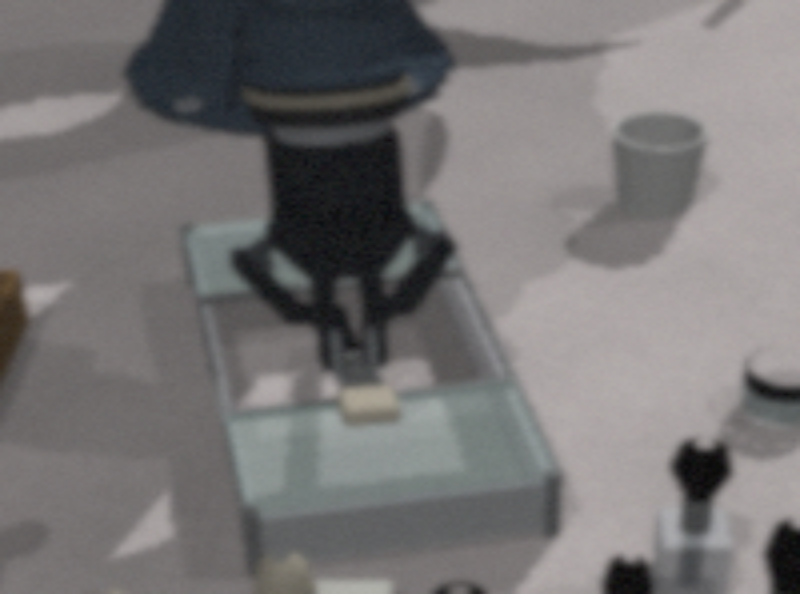

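```bash
python3 -c "
from h import *
bc=np.array([.6023+10.1e-3*.276,-.0103,.0822-10.1e-3*.961]); ax=np.array([.961,.015,.276])
for L in (70,75,80,85,90): print(L,((proj('scene',bc+ax*L/1e3)-(220,110))*(4,3.3)).round(1))
a=env.capture('top');cv2.imwrite('pics/t18.png',cv2.resize(a[100:270,270:430,::-1],None,fx=4,fy=3.5))"
```

```text
70 [368.2 409.4]
75 [369.3 412.5]
80 [370.5 415.6]
85 [371.6 418.7]
90 [372.8 421.8]
```

View pics/t18.png

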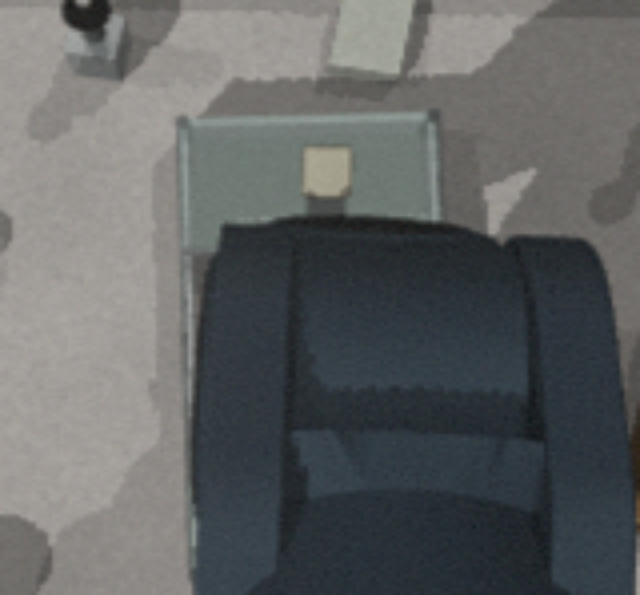

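```bash
python3 -c "
from h import *
for y in (398,404,410,416,422): print(y, tri((220+370/4,110+y/3.3),(352-.4,142-.4)))
for z in (.09,.1,.11): print(z,onz('top',351.6,141.6,z))
bc=np.array([.6023+10.1e-3*.276,-.0103,.0822-10.1e-3*.961]); ax=np.array([.961,.015,.276])
print('pred tip mid',bc+ax*.085)"
```

```text
398 (array([ 0.68018465, -0.00761244,  0.10776474]), np.float64(0.0020773150351527494))
404 (array([ 0.68124659, -0.00785992,  0.1036314 ]), np.float64(0.0021418601874035226))
410 (array([ 0.68231191, -0.00810819,  0.09948497]), np.float64(0.0022066098533168616))
416 (array([ 0.6833806 , -0.00835724,  0.09532538]), np.float64(0.0022715650053914847))
422 (array([ 0.6844527 , -0.00860709,  0.09115258]), np.float64(0.002336726622294983))
0.09 [ 0.6848734  -0.00750501  0.09      ]
0.1 [ 0.68229609 -0.00698395  0.1       ]
0.11 [ 0.67971878 -0.00646289  0.11      ]
pred tip mid [ 0.6867726 -0.009025   0.0959539]
```

The tip triangulates to x ≈ 0.683, z ≈ 0.096, against 0.687, 0.096 predicted. That puts the butt about 12 mm clear of the near cover's edge, so I lift straight up.

```bash
python3 -m jog '[[[0,0,0,-3,0,-5,0],[0,0,0,-3,0,-8,0],[0,0,0,-3,0,-10,0],[0,0,0,-3,0,-10,0],[0,0,0,-3,0,-10,0],[0,0,0,0,0,0,0]]]'
python3 -m jog '[[[0,0,0,-3,0,-12,0],[0,0,0,-4,0,-15,0],[0,0,0,-4,0,-15,0],[0,0,0,-2,0,-15,0],[0,0,0,0,0,-15,0],[0,0,0,0,0,-12,0],[0,0,0,0,0,-5,0],[0,0,0,0,0,0,0],[0,0,0,0,0,0,0]]]'
python3 -c "
from h import *
go(.57,-.0105,.21,180.9)
a=env.capture('scene');cv2.imwrite('pics/s19.png',cv2.resize(a[70:290,180:440,::-1],None,fx=3,fy=2.7))
a=env.capture('top');cv2.imwrite('pics/t19.png',cv2.resize(a[100:270,270:430,::-1],None,fx=4,fy=3.5))"
```

```text
time: 26.58
tool_pos: [0.6059, -0.0103, 0.131]
eef_rot: [0.141, -0.008, 0.99, 0.001]
contact_force: [0.1, 0.5, -0.5]
grip_width: 0.143
time: 27.33
tool_pos: [0.5924, -0.0105, 0.2166]
eef_rot: [0.139, -0.008, 0.99, 0.001]
contact_force: [0.5, -0.3, -2.0]
grip_width: 0.143
t 27.33 pos [ 0.5924 -0.0105  0.2166] zaxis [ 0.276  0.004 -0.961] toolx yaw -179.1 shift mm [23.4  0.3  0.2] q [-0.02  0.17 -0.21  0.92  0.01 -0.04] F [ 0.5 -0.3 -2. ] w 0.143
turn z -0.001
```

View pics/s19.png

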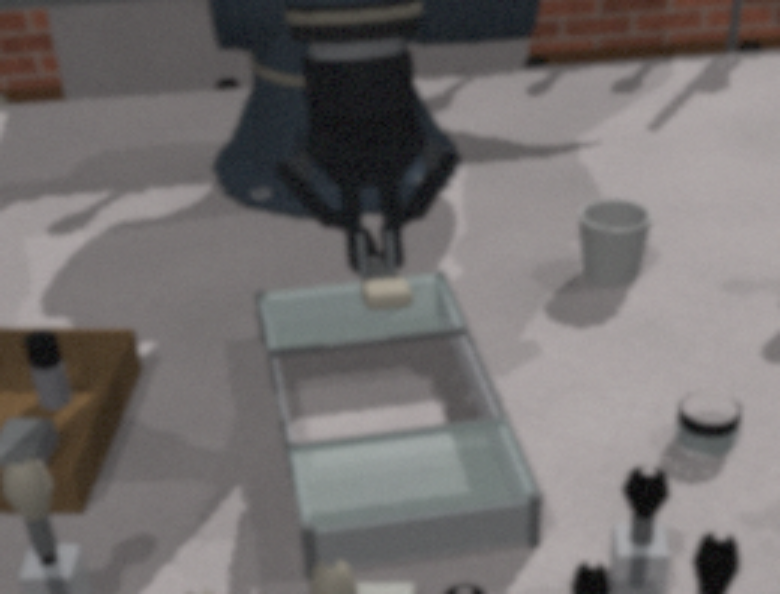

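View pics/t19.png

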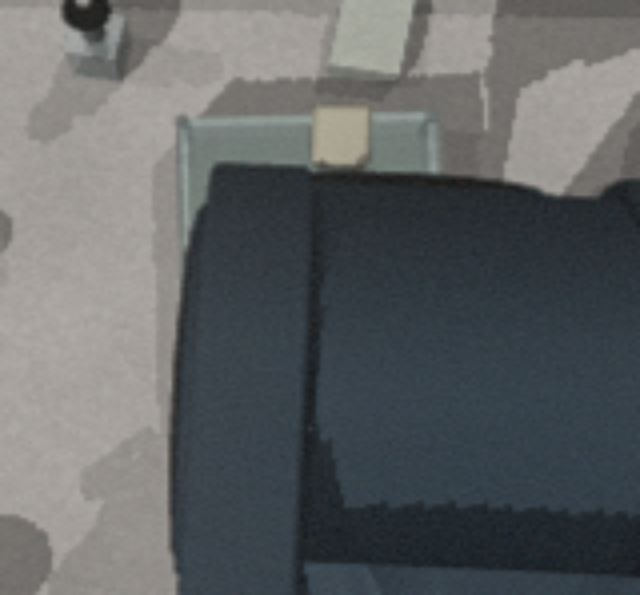

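The brush is out and held above the case, and the case is empty. I centre it a little, let it settle, and run the last checks.

```bash
python3 -m jog '[[[0,0,0,5,0,-2,0],[0,0,0,8,0,-3,0],[0,0,0,6,0,-3,0],[0,0,0,3,0,-1,0],[0,0,0,0,0,0,0],[0,0,0,0,0,0,0],[0,0,0,0,0,0,0],[0,0,0,0,0,0,0],[0,0,0,0,0,0,0],[0,0,0,0,0,0,0],[0,0,0,0,0,0,0],[0,0,0,0,0,0,0]]]'
python3 -c "
from h import *
go(.57,-.0105,.21,180.9); p,r,s=tcp(); M=r.as_matrix()
bc=p+M[:,2]*.0101; ax=-M[:,0]; print('tip',(bc+.083*ax).round(4),'butt',(bc-.117*ax).round(4),'vel',np.abs(s['joint_vel']).max().round(4))
a=env.capture('scene');cv2.imwrite('pics/s20.png',a[:,:,::-1])
b=env.capture('top');cv2.imwrite('pics/t20.png',b[:,:,::-1])
print('proj tip scene',proj('scene',bc+.083*ax),'top',proj('top',bc+.083*ax))"
```

```text
time: 28.43
tool_pos: [0.5689, -0.0108, 0.2195]
eef_rot: [0.139, -0.008, 0.99, 0.001]
contact_force: [-0.5, -1.0, -0.7]
grip_width: 0.146
t 28.43 pos [ 0.5689 -0.0108  0.2195] zaxis [ 0.276  0.004 -0.961] toolx yaw -179.1 shift mm [1.6 0.3 9.5] q [-0.02  0.12 -0.26  0.92  0.01 -0.04] F [-0.5 -1.  -0.7] w 0.146
turn z -0.001
tip [ 0.6515 -0.0096  0.2328] butt [ 0.4593 -0.0125  0.1775] vel 0.0033
proj tip scene [308.103443   174.09528294] top [356.0891978  140.15732602]
```

View pics/s20.png

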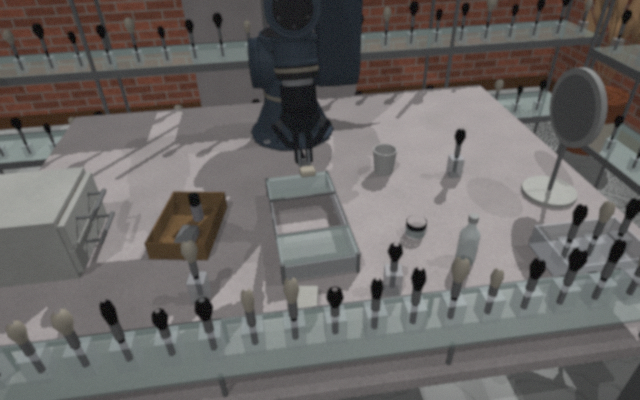

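View pics/t20.png

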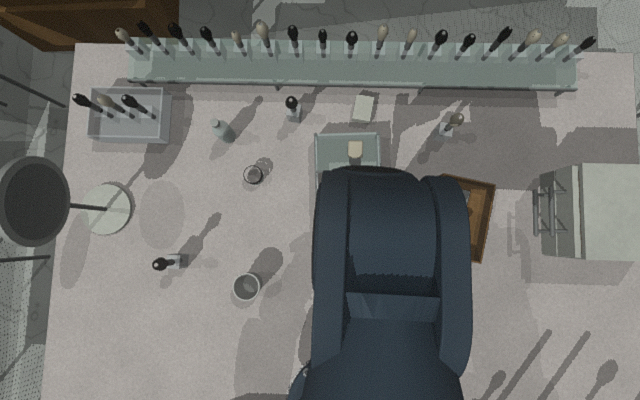

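The scene view shows the tip at (308,172), against (308,174) projected; the top view shows (355,141), against (356,140). The lowest brush point is about z = 0.17, well above the required 0.116. The jar (253,175), cup (246,288), bottle and blocks are where they started, and the tin and tube are in the box. I'm handing the job in.

```bash
python3 -c "
from bench import env
print(env.job_done())"
```

```text
the job is handed in; nothing more can be done
None
```

The tin and the tube are in the gift box, and the brush is out of the case and held still above it. The job was handed in at about 28.5 s of the 72 s allowed.

**What I did:** I set the tin down flat and then the tube upright. Each was lowered until the force reading showed it resting on the box floor, about 12 N for the tin and 21 N for the tube. I then gripped the brush near mid-length, slid it about 60 mm towards the robot, tilted its head up 16° and brought it forward and up through the gap.

**Last checks:**
- **Brush:** Its tip was within 2 pixels of the predicted position in both views. Its lowest point is about 17 cm above the table, so about 11 cm above the glass. The grip reading was steady and joint speeds were near zero.
- **Set:** The last scene picture showed the tin and tube still in the box. The arm hid part of the box from the top camera.
- **Other goods:** The jar, cup and the other goods in view stood where they started.

**Disagreements:** While tilting and sliding, the head measured about 4 mm short of the first prediction in x. That was within the clearance, and forces stayed near zero during the extraction. The brush's handle end was hidden by the arm, so its position is worked out from the grip rather than seen.

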